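# Load the bench incubator's pull-out tray with a dish stack

## Task

On the round plate of the incubator's pulled-out tray, build a neat, centred stack: the red culture dish at the bottom, the amber one on it, and the white cover disc with its black knob on top, each set down gently, not dropped. Then slide the tray fully home into the incubator without upsetting the stack. Leave the green dish and the other things where they stand.

Things in the scene. Friction and masses are not known exactly. Their poses are not given: they have to be found in the camera images.
- red_dish: closed culture dish with red contents, a flat disc 60 mm in diameter, 16 mm high, about 45 g, standing loose on the bench right way up; origin at the centre of its underside, z up. Flat on top and below; grip it across its diameter from above
- amber_dish: the same dish (60 mm diameter, 16 mm high) with amber-yellow contents; origin at the centre of its underside
- cover: white cover disc 64 mm in diameter and 10 mm thick, with an upright black cylindrical knob 24 mm in diameter and 28 mm high on its centre (38 mm high in all), about 120 g; origin at the centre of its underside, z up
- green_dish: the same dish (60 mm diameter, 16 mm high) with green contents; not wanted, stays where it is; origin at the centre of its underside
- incubator: cream bench incubator, fixed: a box 150 mm high, open only on its own -y side, with a clear roof. Origin on the bench under the centre of its chamber. In its own frame the chamber is 160 mm wide (x -80 to 80) and 170 mm deep (y -85 to 85, the opening at y = -85); the outside spans x -96 to 155 (a control panel at +x), y -85 to 101. The tray slides along its y axis
- tray (a joint): travel of the pull-out tray in m: 0 fully home (plate under the centre of the chamber), up to 0.18 pulled out towards the incubator's own -y. Starts 0.13 to 0.17 out. It stays where it is left; about 2 N of friction plus light damping; no catch, a stop at 0
- plate_centre (a point): centre of the top face of the tray's round aluminium plate (116 mm diameter, top face 30 mm above the bench, flat, with no rim; a black circle of 64 to 72 mm diameter is marked around its centre); it moves with the tray; axes parallel to the incubator's
- tray_handle (a point): centre of the top edge of the tray's blue upright handle tab, 85 mm above the bench: a plate 60 mm wide along the incubator's x, 12 mm thick along its y, reaching down to 22 mm above the bench; 155 mm from the plate's centre on the incubator's -y side, joined to it by a low tongue (40 mm wide, top 28 mm above the bench). Can be pushed towards the incubator's +y or pinched from above
- white_bottle: white plastic reagent bottle, 52 mm diameter, 115 mm high; bystander; origin at the centre of its underside
- yellow_bottle: yellow bottle with red cap, 60 mm diameter, 160 mm high; bystander; origin at the centre of its underside
- beaker: glass beaker, 72 mm diameter, 90 mm high; bystander; origin at the centre of its underside
Things that resemble listed ones, but are neither listed nor needed, are in the scene too. There is more than one size of the red_dish; the job needs the smallest. Of the things that look like the amber_dish, take the one that is farthest to the robot's left at the start.

How it is judged:
By the outcome, as a careful person would: the job done as asked, in the order asked, and still so for the second after the job is handed in, with the robot touching nothing.
It also fails if it takes over 72 s, if anything falls off the work surface, if the arm or the gripper's body presses on something with over 40 N, if the wrist force passes 120 N, or if a joint passes its speed limit or range.

## Robot

A 7-joint arm with a two-finger parallel gripper is mounted at the origin on the work surface. World frame = base frame: x ahead of the robot, y to its left, z up, the work surface at z = 0. Lengths are in m, angles in rad, forces in N, time in s.
With the tool pointing down it reaches from about 0.425 to 0.925 m from the base axis. Payload 6.8 kg.
Tool frame: the origin (TCP) lies at the very end of the fingers, on their centre line; the grasp point (between the pads) lies 19 mm behind it; z points along the fingers, y is the line along which they close (so a half turn about z gives the same grasp; the last joint's range is limited). The gripper opens to 85 mm and grips with 20 to 120 N. Pads are 22 mm wide; open, the fingers measure 114 mm over their backs; the gripper's body (76 mm by 85 mm) begins 54 mm behind the grasp point. The pads swing forward as they close: fully open they stand 13 mm farther back than shut.
Start: joints at [1.096, 0.477, 0.022, 1.555, -0.011, 1.109, -0.083], TCP at [0.242, -0.63, 0.194] pointing down, gripper open.
Joint ranges: [-2.96, 2.96], [-0.34, 2.1], [-1.41, 1.46], [0.24, 2.44], [-1.37, 4.51], [0.17, 1.92], [-2.96, 2.96]. Speed limits (rad/s): [2.39, 2.39, 3.14, 3.14, 3.14, 3.14, 3.14].

## Interface

Orientations are given as a rotation vector (axis times angle).
In Python, from bench import r gives the robot as it stands.
- The arm moves only by the tool play_rows, never from a script. Its argument "targets" is text: rows parted by semicolons, each of 5 numbers parted by spaces: the closure, from -1 (fully open) to 1 (shut), then the shift along the tool's x, y, z in m, then the turn about the tool's z in rad. In form: gripper dx dy dz spin; .... A call has 1 to 8 rows; each row is the pose to reach, as a shift and turn from the pose commanded when the call began, along the tool's axes at that moment; what a row does not reach only later rows make up. A row lasts 1/12 s, in which the tool goes at most 41.7 mm and 7.16 degrees, less where a joint would pass 70% of its speed; a pose out of reach is approached as far as the arm can. A call with a gripper value outside its range is refused whole. The fingers move at their own pace and stop on an object; "squeeze" is the grip in N (left out, the last holds). Time passes only in rows, so rows that repeat a pose let the fingers close. It gives the time, the measured TCP pose, the force, the opening and the grip force at its end, in the units of the state.
- r.get_obs(): the state, without advancing time (a new reading comes with each control period).
- r.grab_frame(name): name is "scene" or "top"; returns the picture (384x512x3 uint8, red, green, blue); there is no depth.
- r.camera_info(name): a dict with "fov_y" (degrees; the focal length in pixels is half the picture's height over the tangent of half this angle, whatever the lens; pixels are square), "cx", "cy" (the principal point, pixels), "k1" (the pictures are not rectified: a ray, as slopes to the right and down, at radius r is drawn at 1 + k1 r^2 times it, then the intrinsics apply), "position" and "rotation" of the camera in the world. Camera axes: x right, y down, z forward; pixel columns grow to the right and rows downward; lengths in m; the calibration is good to about 2 mm. A picture is of the moment at which its call begins. camera_info takes no time and is no camera call.
- r.hand_in(): hands the job in; it is judged then, once.
The state is a dict: "clock": time; "joints": joint angles; "qvel": joint speeds; "tau": joint torques, N m; "tcp_pos": TCP position; "orientation": TCP orientation; "contact_force": force on the tool from outside, world axes, zero at the start; "moment": the same for the moment, N m; "grip_width": finger opening in m; "gripper_force": force on a finger pad.
Only numpy, scipy, OpenCV 4.12 (cv2) and the standard library are available. Lean on these libraries where they do the work, as an engineer would, in place of code of your own. Each camera call takes 0.05 s, during which the arm holds its last target. There are 200 camera calls.

## Working session

There is one attempt and no reset: what is moved stays moved. The work goes in short steps, Python scripts to look and compute and a tool call to move; the robot and the scene stay as the last step left them, time stands still between calls to the robot, and variables do not carry over. Pictures are saved under pics/ and viewed, at most 10 in all, crops included, and the job is handed in when it is done.

Besides the shell and the picture viewer there is one more tool, called after "Emit:" as name(argument=value, ...) on one line, values as JSON. play_rows: Moves the arm, as the interface text tells. Its arguments: {"type":"object","properties":{"targets":{"type":"string"},"squeeze":{"type":"number"}},"required":["targets"]}

```bash
mkdir -p pics; python3 - <<'E'
from bench import r
import cv2
for n in("scene","top"):
    c=r.camera_info(n);print(n,c)
    cv2.imwrite(f"pics/{n}0.png",cv2.resize(r.grab_frame(n)[:,:,::-1],(800,600),interpolation=cv2.INTER_CUBIC))
print(r.get_obs())
E
```

```text
scene {'fov_y': 50.482255570217106, 'cx': 253.20269650293986, 'cy': 186.1240445340657, 'k1': 0.03359362723763534, 'position': array([ 1.23527721, -0.0471695 ,  1.04998545]), 'rotation': array([-1.88474262, -1.85362261,  0.59317964])}
top {'fov_y': 55.272054885913576, 'cx': 251.87175447431494, 'cy': 193.1992396489748, 'k1': 0.0014422848932183277, 'position': array([ 0.31117737, -0.05020627,  1.16056915]), 'rotation': array([-2.2142357 ,  1.99659408, -0.21272642])}
{'clock': 0.1, 'joints': array([ 1.09588358,  0.47770786,  0.02235726,  1.55629819, -0.01146848,
        1.10929574, -0.08307674]), 'qvel': array([-6.98329938e-05, -7.67186389e-04, -2.72163231e-04, -3.04755187e-03,
       -1.15453817e-04,  9.30242317e-04,  3.32201831e-04]), 'tau': array([ 4.98982292e-03, -5.97758389e+01,  1.61433164e+00, -2.81954241e+01,
        1.29441390e-02,  5.06174008e-03,  2.74126126e-05]), 'tcp_pos': array([ 0.24185174, -0.62958236,  0.19275267]), 'orientation': array([-3.08739454e+00, -5.72755308e-01,  6.79935357e-04]), 'contact_force': array([ 0.4666964 ,  0.28064989, -0.34658723]), 'moment': array([ 0.03368783,  0.02976819, -0.05603998]), 'gripper_force': 0.0, 'grip_width': 0.08542833463353398}
```

View pics/scene0.png

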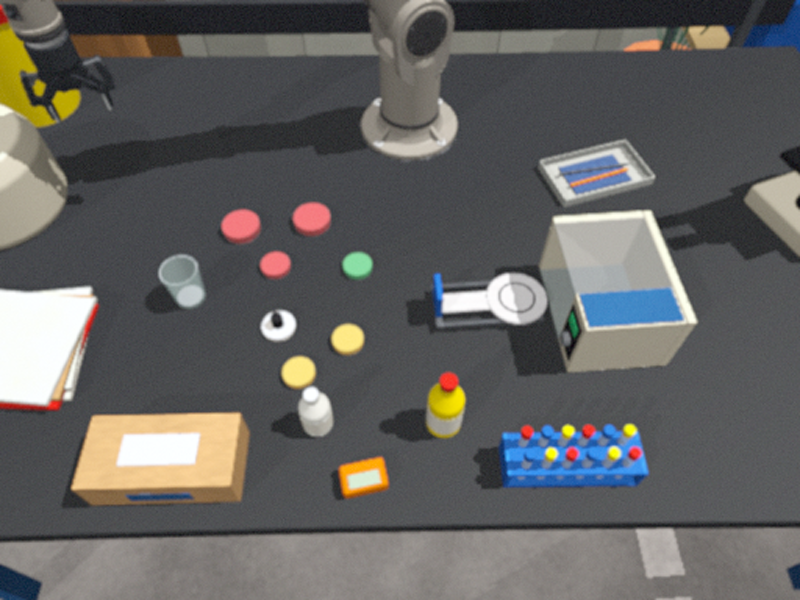

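View pics/top0.png

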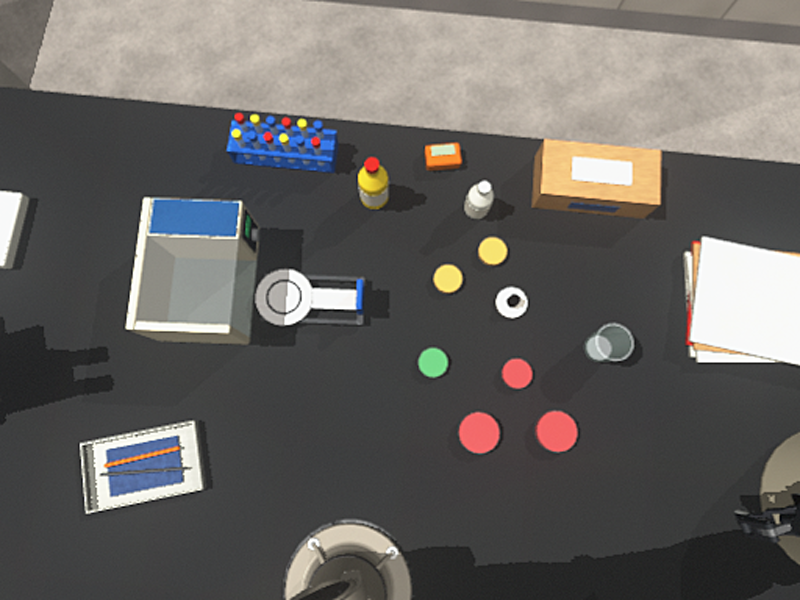

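In the top view (800 px scale) the red discs are at (517,374), (479,433) and (557,431). The smallest, at (517,374), is the one wanted. The amber discs are at (448,279) and (492,251). (448,279) is farther to the robot's left (+y is image left). The cover is at (511,302), the green dish at (433,362), the plate at (284,297) and the handle at (361,295). Next I confirm these in a crop and measure them.

```bash
cat > h.py <<'E'
from bench import r
import cv2, numpy as np
from scipy.spatial.transform import Rotation as R
def cam(n):
    c=r.camera_info(n); f=192/np.tan(np.radians(c['fov_y']/2))
    K=np.array([[f,0,c['cx']],[0,f,c['cy']],[0,0,1]]); D=np.array([c['k1'],0,0,0,0.])
    return K,D,R.from_rotvec(c['rotation']).as_matrix(),c['position']
def ray(n,uv,z):
    K,D,M,p=cam(n); a=cv2.undistortPoints(np.float64(uv).reshape(-1,1,2),K,D)[:,0]
    d=np.c_[a,np.ones(len(a))]@M.T
    return p+d*((z-p[2])/d[:,2])[:,None]
def blobs(img,lo,hi,amin=80):
    m=cv2.inRange(cv2.cvtColor(img,cv2.COLOR_RGB2HSV),lo,hi)
    n,l,s,c=cv2.connectedComponentsWithStats(m)
    out=[]
    for i in range(1,n):
        if s[i,4]>amin:
            cs=max(cv2.findContours((l==i).astype(np.uint8),0,1)[0],key=cv2.contourArea)
            out.append((cv2.minEnclosingCircle(cs)[0] ,s[i,4],c[i]))
    return out
E
python3 - <<'E'
from h import *
for n in("top","scene"):
    im=r.grab_frame(n)
    for nm,lo,hi in(("red",(170,90,90),(180,255,255)),("red0",(0,120,90),(5,255,255)),("amb",(18,80,120),(30,255,255)),("grn",(50,80,80),(85,255,255)),("blue",(100,150,80),(125,255,255))):
        for _,a,c in blobs(im,lo,hi): print(n,nm,a,(c/.64).round(),ray(n,[c],.085 if nm=="blue" else .015)[0].round(4))
    if n=="top":
        t=im; cv2.imwrite("pics/crop1.png",cv2.resize(im[140:300,150:362,::-1],(795,600),interpolation=cv2.INTER_CUBIC))
E
```

```text
top red0 283 [517. 373.] [ 0.434  -0.2877  0.015 ]
top red0 506 [478. 432.] [ 0.3114 -0.2201  0.015 ]
top red0 528 [556. 431.] [ 0.3294 -0.3711  0.015 ]
top amb 1523 [596. 170.] [ 0.886  -0.4316  0.015 ]
top amb 263 [372. 181.] [0.811  0.0441 0.015 ]
top amb 262 [492. 250.] [ 0.6835 -0.2223  0.015 ]
top amb 271 [447. 278.] [ 0.615  -0.1343  0.015 ]
top grn 283 [432. 362.] [ 0.4389 -0.1191  0.015 ]
top blue 1261 [284. 147.] [0.8354 0.2245 0.085 ]
top blue 1137 [194. 217.] [0.6678 0.3799 0.085 ]
scene red 388 [311. 217.] [ 0.3054 -0.2205  0.015 ]
scene red 396 [240. 224.] [ 0.3229 -0.3708  0.015 ]
scene red 241 [275. 264.] [ 0.4314 -0.2867  0.015 ]
scene red0 112 [448. 380.] [0.7039 0.0517 0.015 ]
scene red0 141 [ 32. 406.] [ 0.7385 -0.681   0.015 ]
scene amb 1065 [17. 78.] [-0.1821 -1.0003  0.015 ]
scene amb 325 [708.  36.] [-0.3275  0.8219  0.015 ]
scene amb 251 [ 66. 102.] [-0.0879 -0.8524  0.015 ]
scene amb 344 [347. 338.] [ 0.612  -0.1336  0.015 ]
scene amb 372 [298. 372.] [ 0.6809 -0.2214  0.015 ]
scene amb 438 [446. 402.] [0.7465 0.0451 0.015 ]
scene amb 3178 [159. 452.] [ 0.8282 -0.4429  0.015 ]
scene amb 214 [361. 471.] [ 0.8674 -0.1028  0.015 ]
scene grn 271 [357. 265.] [ 0.4377 -0.1187  0.015 ]
scene blue 556 [778.  32.] [-0.2351  0.941   0.085 ]
scene blue 121 [437. 293.] [0.5587 0.0363 0.085 ]
scene blue 1115 [630. 307.] [0.5962 0.3841 0.085 ]
scene blue 2234 [566. 461.] [0.8821 0.2199 0.085 ]
```

View pics/crop1.png

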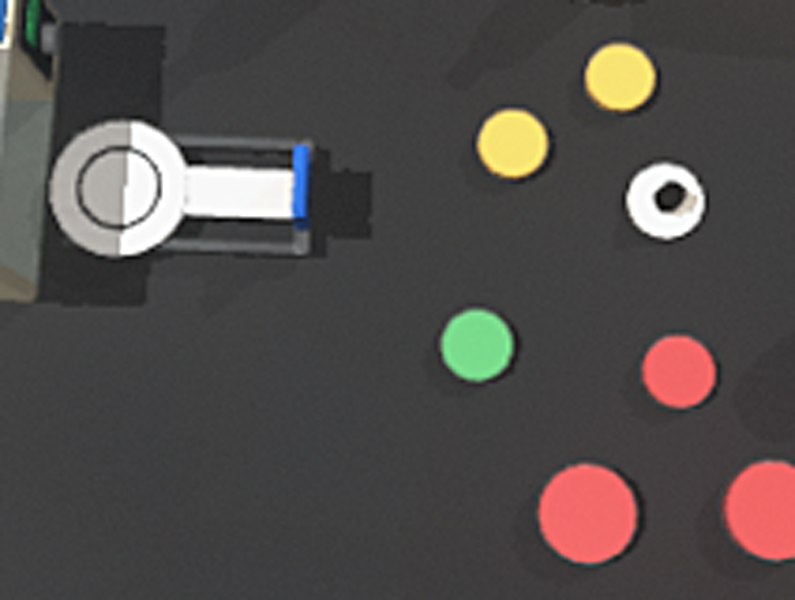

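The crop shows the small red dish at (679,371), the left-most amber at (512,143), the cover at (666,201), the plate ring at (119,188) and the handle top at (301,185). These fit the descriptions.

```bash
python3 - <<'E'
from h import *
P=lambda x,y:[150+x/3.75,140+y/3.75]
S=lambda x,y:[x*.64,y*.64]
print("plate",ray("top",[P(119,188)],.03).round(4),ray("scene",[S(516.5,297.5)],.03).round(4))
print("cover",ray("top",[P(666,201)],.01).round(4),ray("scene",[S(278,326)],.01).round(4))
print("handle",ray("top",[P(301,185)],.085).round(4),ray("scene",[S(437,277)],.085).round(4))
T=lambda x,y:[x*.64,y*.64]
print("inc roof edge corners", ray("top",[T(144,198),T(243,199),T(129,329),T(231,333)],.15).round(4))
print("tongue edges", ray("top",[P(190,168),P(290,168),P(187,219),P(290,219)],.028).round(4))
print("knob",ray("top",[P(670,197)],.038),)
E
python3 - <<'E'
from h import *
im=r.grab_frame("scene")
cv2.imwrite("pics/crop2.png",cv2.resize(im[130:250,150:450,::-1],(800,320),interpolation=cv2.INTER_CUBIC))
o=r.get_obs();print(R.from_rotvec(o['orientation']).as_matrix().round(3))
E
```

```text
plate [[0.5365 0.1917 0.03  ]] [[0.5343 0.1947 0.03  ]]
cover [[ 0.5777 -0.2708  0.01  ]] [[ 0.5788 -0.2677  0.01  ]]
handle [[0.5431 0.0354 0.085 ]] [[0.5225 0.038  0.085 ]]
inc roof edge corners [[0.6736 0.4533 0.15  ]
 [0.6909 0.269  0.15  ]
 [0.4264 0.4321 0.15  ]
 [0.438  0.2505 0.15  ]]
tongue edges [[0.5603 0.135  0.028 ]
 [0.5691 0.0509 0.028 ]
 [0.5165 0.1317 0.028 ]
 [0.5254 0.0458 0.028 ]]
knob [[ 0.57492516 -0.26855728  0.038     ]]
[[ 0.933  0.359 -0.   ]
 [ 0.359 -0.933  0.001]
 [-0.    -0.001 -1.   ]]
```

View pics/crop2.png

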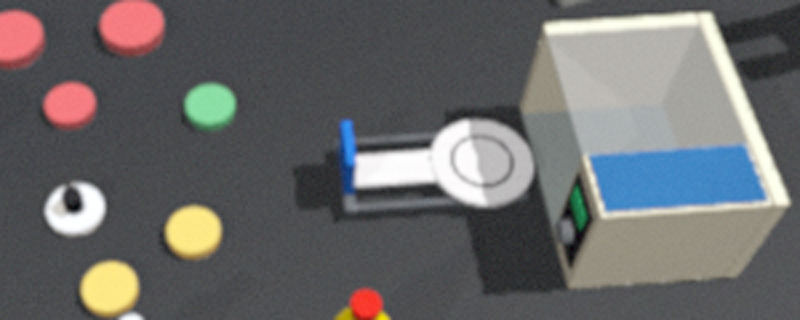

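The scene crop agrees: the plate ring centre is at (482,160) and the incubator yaw is about 0.088 rad. I'll grip across the incubator's x axis.

```bash
cat > go.py <<'E'
import sys
from h import *
# usage: go.py x y z  [yaw of tool x, default 0.088+pi/2]
o=r.get_obs(); M=R.from_rotvec(o['orientation']).as_matrix(); a=list(map(float,sys.argv[1:]))
yaw=a[3] if len(a)>3 else .088+np.pi/2
d=M.T@(np.array(a[:3])-o['tcp_pos']); s=-(yaw-np.arctan2(M[1,0],M[0,0])); s=(s+np.pi)%(2*np.pi)-np.pi
print("tcp",o['tcp_pos'].round(4),"d",d.round(4),"spin",round(s,4),"w",round(o['grip_width'],4),"t",o['clock'])
E
python3 go.py .4327 -.2872 .12
```

```text
tcp [ 0.242  -0.6298  0.1931] d [ 0.3009 -0.2513  0.0733] spin -1.292 w 0.0853 t 0.25
```

Emit:
play_rows(targets="-1 0.301 -0.251 0.04 -1.292;-1 0.301 -0.251 0.04 -1.292;-1 0.301 -0.251 0.04 -1.292;-1 0.301 -0.251 0.04 -1.292;-1 0.301 -0.251 0.073 -1.292;-1 0.301 -0.251 0.073 -1.292;-1 0.301 -0.251 0.073 -1.292;-1 0.301 -0.251 0.073 -1.292", squeeze=30)

```text
clock: 0.92
tcp_pos: [0.4022, -0.3424, 0.1365]
orientation: [2.43, 1.99, -0.0]
contact_force: [1.2, -0.2, -0.3]
grip_width: 0.0853
gripper_force: 0.0
```

```bash
python3 go.py .4327 -.2872 .06
```

```text
tcp [ 0.4022 -0.3424  0.1365] d [0.0602 0.0189 0.0764] spin -0.2861 w 0.0853 t 0.9167
```

Emit:
play_rows(targets="-1 0.04 0.012 0.04 -0.28;-1 0.04 0.012 0.06 -0.28;-1 0.04 0.012 0.06 -0.28;-1 0.04 0.012 0.06 -0.28;-1 0.04 0.012 0.06 -0.28;-1 0.04 0.012 0.06 -0.28")

```text
clock: 1.42
tcp_pos: [0.4219, -0.3085, 0.0774]
orientation: [2.137, 2.3, -0.0]
contact_force: [0.2, 0.1, -0.3]
grip_width: 0.0853
gripper_force: 0.0
```

```bash
python3 go.py .4327 -.2872 .001
```

```text
tcp [ 0.4219 -0.3085  0.0774] d [0.0206 0.0122 0.0764] spin -0.0147 w 0.0853 t 1.4167
```

Emit:
play_rows(targets="-1 0.0206 0.0122 0 -0.0147;-1 0.0206 0.0122 0.02 -0.0147;-1 0.0206 0.0122 0.04 -0.0147;-1 0.0206 0.0122 0.05 -0.0147;-1 0.0206 0.0122 0.05 -0.0147;-1 0.0206 0.0122 0.05 -0.0147")

```text
clock: 1.92
tcp_pos: [0.432, -0.2865, 0.0269]
orientation: [2.12, 2.318, -0.0]
contact_force: [0.5, 0.6, 0.4]
grip_width: 0.0852
gripper_force: 0.0
```

```bash
python3 go.py .4327 -.2872 .001
```

```text
tcp [ 0.432  -0.2865  0.0269] d [-0.0007  0.0006  0.0259] spin 0.0012 w 0.0852 t 1.9167
```

Emit:
play_rows(targets="-1 -0.0007 0.0006 0.01 0;-1 -0.0007 0.0006 0.018 0;-1 -0.0007 0.0006 0.025 0;-1 -0.0007 0.0006 0.025 0;0 -0.0007 0.0006 0.025 0;1 -0.0007 0.0006 0.025 0;1 -0.0007 0.0006 0.025 0;1 -0.0007 0.0006 0.025 0", squeeze=30)

```text
clock: 2.58
tcp_pos: [0.4331, -0.2866, 0.0019]
orientation: [2.118, 2.319, 0.0]
contact_force: [-0.3, 0.2, -0.6]
grip_width: 0.0389
gripper_force: 0.0
```

Emit:
play_rows(targets="1 0 0 0 0;1 0 0 0 0;1 0 0 0 0")

```text
clock: 2.83
tcp_pos: [0.4329, -0.2866, 0.0017]
orientation: [2.118, 2.32, 0.0]
contact_force: [1.2, 0.2, -0.3]
grip_width: 0.0007
gripper_force: 0.0
```

The fingers shut fully, so the grasp missed. I'll look.

```bash
python3 - <<'E'
from h import *
im=r.grab_frame("scene");t=r.grab_frame("top")
a=cv2.resize(im[100:250,80:280,::-1],(400,300),interpolation=cv2.INTER_CUBIC);b=cv2.resize(t[150:300,240:440,::-1],(400,300),interpolation=cv2.INTER_CUBIC)
cv2.imwrite("pics/miss.png",cv2.resize(np.hstack([a,b]),(800,300)))
E
```

```text
(no output)
```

View pics/miss.png

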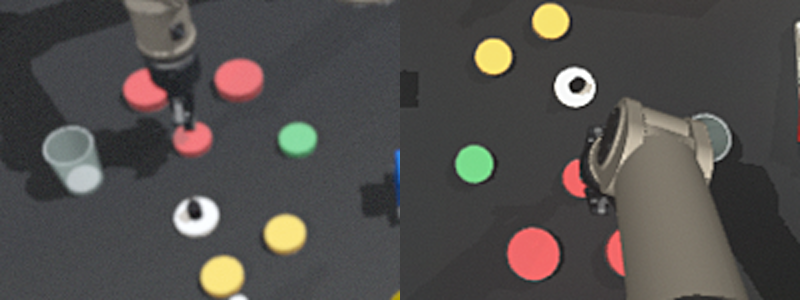

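```bash
python3 - <<'E'
from h import *
def proj(n,X):
    K,D,M,p=cam(n); return cv2.projectPoints((np.float64(X)-p)@M,np.zeros(3),np.zeros(3),K,D)[0][:,0]
im=r.grab_frame("scene"); o=r.get_obs(); T=o['tcp_pos']; print(T,o['contact_force'],o['grip_width'])
q=proj("scene",[T,T+[0,0,.019],T+[0,0,.1]]); print(q)
big=cv2.resize(im[130:190,140:220,::-1],(800,600),interpolation=cv2.INTER_CUBIC)
for u,v in q: cv2.drawMarker(big,(int((u-140+.5)*10),int((v-130+.5)*10)),(0,255,0),0,25,2)
cv2.imwrite("pics/miss2.png",big)
E
```

```text
[ 0.43284935 -0.28652029  0.00161507] [-0.37771062 -0.09126434  0.24192779] 0.00010248109094465396
[[176.61194431 171.79173254]
 [175.67207387 168.18587205]
 [171.39360352 151.79099466]]
```

View pics/miss2.png

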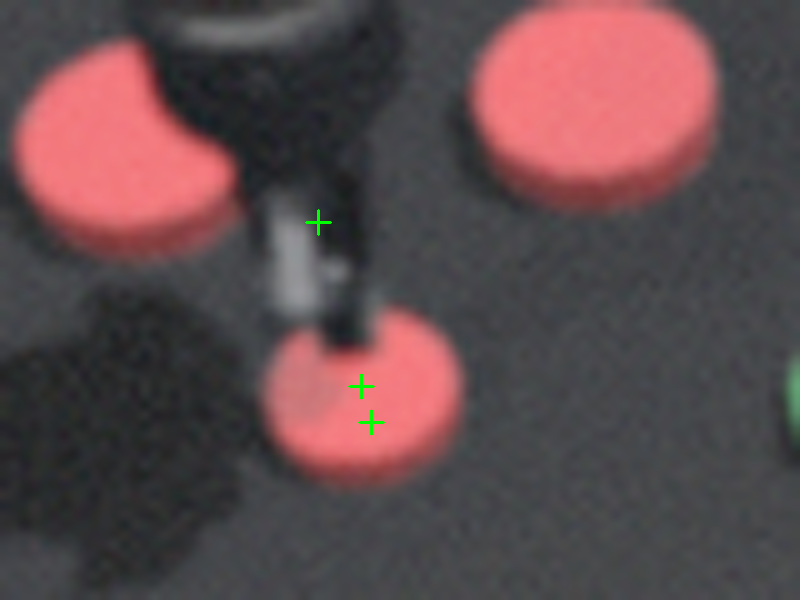

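The fingertip is at (345,348) in this crop and its shadow falls on the dish. That puts the tip about 38 mm above where the reported z implies, with x and y correct. I'll open and go down in steps, watching the force.

Emit:
play_rows(targets="-1 0 0 0 0;-1 0 0 0 0;-1 0 0 0 0;-1 0 0 0 0;-1 0 0 0 0;-1 0 0 0 0;-1 0 0 0.005 0;-1 0 0 0.01 0")

```text
clock: 3.65
tcp_pos: [0.433, -0.2867, -0.0086]
orientation: [2.118, 2.319, 0.0]
contact_force: [0.0, 0.2, -0.4]
grip_width: 0.0856
gripper_force: 0.0
```

Emit:
play_rows(targets="-1 0 0 0.004 0;-1 0 0 0.008 0;-1 0 0 0.011 0;-1 0 0 0.014 0;-1 0 0 0.017 0;-1 0 0 0.019 0;-1 0 0 0.019 0")

```text
clock: 4.23
tcp_pos: [0.4326, -0.2863, -0.0279]
orientation: [-2.118, -2.319, 0.0]
contact_force: [0.5, 0.9, 0.8]
grip_width: 0.0857
gripper_force: 0.0
```

Emit:
play_rows(targets="-1 0 0 0.003 0;-1 0 0 0.006 0;-1 0 0 0.008 0;-1 0 0 0.008 0;0 0 0 0.008 0;0.2 0 0 0.008 0;0.4 0 0 0.008 0;0.5 0 0 0.008 0")

```text
clock: 4.9
tcp_pos: [0.4329, -0.2866, -0.035]
orientation: [2.118, 2.32, -0.0]
contact_force: [-1.4, 0.8, 5.3]
grip_width: 0.0587
gripper_force: 31.3
```

Emit:
play_rows(targets="1 0 0 0 0;1 0 0 0 0;1 0 0 0 0;1 0 0 0 0")

```text
clock: 5.23
tcp_pos: [0.4329, -0.2866, -0.035]
orientation: [2.118, 2.32, -0.0]
contact_force: [-1.4, 1.6, 5.9]
grip_width: 0.0584
gripper_force: 31.3
```

Emit:
play_rows(targets="1 0 0 -0.01 0;1 0 0 -0.04 0;1 0 0 -0.08 0;1 0 0 -0.12 0;1 0 0 -0.15 0;1 0 0 -0.15 0;1 0 0 -0.15 0")

```text
clock: 5.82
tcp_pos: [0.4341, -0.2874, 0.117]
orientation: [2.115, 2.316, 0.001]
contact_force: [-0.5, 0.3, -1.0]
grip_width: 0.0583
gripper_force: 32.6
```

```bash
python3 go.py .5355 .193 .11;python3 - <<'E'
from h import *
im=r.grab_frame("scene")
for lo,hi in(((170,90,90),(180,255,255)),((0,120,90),(5,255,255))):
    for _,a,c in blobs(im,lo,hi): print(a,c.round(1),ray("scene",[c],.16)[0].round(3))
E
```

```text
tcp [ 0.4341 -0.2874  0.117 ] d [0.4693 0.1443 0.006 ] spin 0.0024 w 0.0583 t 5.8167
125 [172.6 136.8] [ 0.425 -0.274  0.16 ]
372 [199.3 139. ] [ 0.435 -0.195  0.16 ]
353 [152.  144.7] [ 0.454 -0.33   0.16 ]
188 [7.2 5.1] [-0.258 -0.967  0.16 ]
110 [286.7 243.5] [0.778 0.038 0.16 ]
139 [ 20.3 259.7] [ 0.808 -0.592  0.16 ]
```

Held (the dish has gone up). I'll carry it to above the plate.

Emit:
play_rows(targets="1 0.03 0.009 0 0;1 0.07 0.021 0 0;1 0.11 0.034 0 0;1 0.15 0.046 0 0;1 0.19 0.058 0 0;1 0.23 0.07 0 0;1 0.26 0.08 0 0;1 0.28 0.086 0 0")

```text
clock: 6.53
tcp_pos: [0.4923, 0.0046, 0.1132]
orientation: [-2.111, -2.323, 0.0]
contact_force: [0.3, -0.7, -1.1]
grip_width: 0.0581
gripper_force: 32.6
```

Emit:
play_rows(targets="1 0.03 0.009 0 0;1 0.07 0.021 0 0;1 0.11 0.034 0 0;1 0.14 0.043 0 0;1 0.165 0.051 0 0;1 0.18 0.056 0 0;1 0.189 0.058 0 0;1 0.189 0.058 0 0")

```text
clock: 7.2
tcp_pos: [0.5325, 0.1957, 0.1131]
orientation: [-2.113, -2.322, 0.002]
contact_force: [-0.3, 0.2, 0.4]
grip_width: 0.0582
gripper_force: 32.6
```

```bash
python3 go.py .5355 .193 -.003
```

```text
tcp [0.5325 0.1957 0.1131] d [-0.0031  0.003   0.1161] spin 0.0059 w 0.0582 t 7.2
```

Emit:
play_rows(targets="1 -0.003 0.003 0.03 0.006;1 -0.003 0.003 0.06 0.006;1 -0.003 0.003 0.08 0.006;1 -0.003 0.003 0.09 0.006;1 -0.003 0.003 0.095 0.006;1 -0.003 0.003 0.095 0.006;1 -0.003 0.003 0.095 0.006")

```text
clock: 7.78
tcp_pos: [0.5376, 0.1907, 0.0203]
orientation: [2.126, 2.312, 0.001]
contact_force: [-0.2, 0.4, 0.7]
grip_width: 0.0583
gripper_force: 32.6
```

```bash
python3 go.py .5355 .193 -.003; python3 - <<'E'
from h import *
im=r.grab_frame("scene")
cv2.imwrite("pics/pl.png",cv2.resize(im[150:230,260:380,::-1],(795,530),interpolation=cv2.INTER_CUBIC))
E
```

```text
tcp [0.5376 0.1907 0.0203] d [ 0.0025 -0.0019  0.0233] spin -0.0039 w 0.0583 t 7.7833
```

View pics/pl.png

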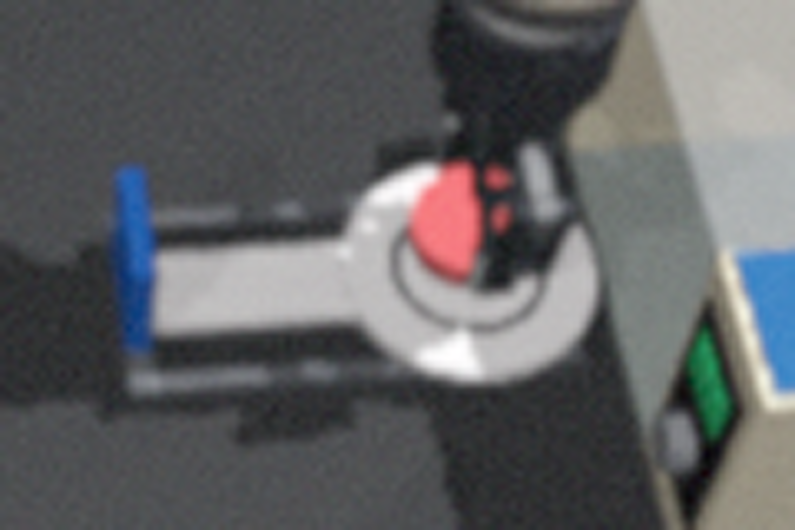

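The dish hangs about 25 mm over the ring, centred as expected. I'll correct and lower gently.

Emit:
play_rows(targets="1 0.0022 -0.0018 0.004 -0.004;1 0.0022 -0.0018 0.008 -0.004;1 0.0022 -0.0018 0.012 -0.004;1 0.0022 -0.0018 0.015 -0.004;1 0.0022 -0.0018 0.018 -0.004;1 0.0022 -0.0018 0.02 -0.004;1 0.0022 -0.0018 0.02 -0.004;1 0.0022 -0.0018 0.02 -0.004")

```text
clock: 8.5
tcp_pos: [0.535, 0.1929, -0.0006]
orientation: [-2.121, -2.318, 0.0]
contact_force: [0.1, -0.1, -0.2]
grip_width: 0.0587
gripper_force: 32.6
```

```bash
python3 go.py .5355 .193 -.004
```

```text
tcp [ 0.535   0.1929 -0.0006] d [0.     0.0006 0.0034] spin 0.0007 w 0.0587 t 8.5
```

Emit:
play_rows(targets="1 0 0.0005 0.001 0;1 0 0.0005 0.002 0;1 0 0.0005 0.003 0;1 0 0.0005 0.0035 0;1 0 0.0005 0.0035 0")

```text
clock: 8.92
tcp_pos: [0.5355, 0.1929, -0.004]
orientation: [-2.121, -2.318, 0.0]
contact_force: [-0.1, 0.1, -0.7]
grip_width: 0.058
gripper_force: 32.6
```

Emit:
play_rows(targets="1 0 0 0.0007 0;1 0 0 0.0014 0;1 0 0 0.002 0;1 0 0 0.002 0")

```text
clock: 9.25
tcp_pos: [0.5356, 0.193, -0.005]
orientation: [2.12, 2.317, -0.0]
contact_force: [-3.8, -0.0, 9.6]
grip_width: 0.0586
gripper_force: 33.5
```

Contact at -0.005. I'll open slowly and go up.

Emit:
play_rows(targets="0.2 0 0 -0.001 0;0 0 0 -0.001 0;-0.5 0 0 -0.001 0;-1 0 0 -0.001 0;-1 0 0 -0.001 0;-1 0 0 -0.02 0;-1 0 0 -0.06 0;-1 0 0 -0.1 0")

```text
clock: 9.92
tcp_pos: [0.534, 0.1924, 0.0937]
orientation: [-2.119, -2.316, 0.006]
contact_force: [0.6, -0.3, 0.6]
grip_width: 0.0857
gripper_force: 0.0
```

```bash
python3 go.py .6135 -.134 .10
```

```text
tcp [0.534  0.1924 0.0937] d [-0.3322  0.0501 -0.0063] spin 0.0011 w 0.0857 t 9.9167
```

Emit:
play_rows(targets="-1 -0.332 0.05 0 0;-1 -0.332 0.05 0 0;-1 -0.332 0.05 0 0;-1 -0.332 0.05 0 0;-1 -0.332 0.05 0 0;-1 -0.332 0.05 0 0;-1 -0.332 0.05 0 0;-1 -0.332 0.05 0 0")

```text
clock: 10.58
tcp_pos: [0.6142, -0.1331, 0.094]
orientation: [2.121, 2.318, -0.0]
contact_force: [0.7, 0.9, -0.3]
grip_width: 0.0852
gripper_force: 0.0
```

Emit:
play_rows(targets="-1 0 0 0 0;-1 0 0 0 0;-1 0 0 0 0")

```text
clock: 10.83
tcp_pos: [0.6139, -0.1304, 0.0937]
orientation: [-2.121, -2.317, -0.001]
contact_force: [-0.4, 0.7, 0.2]
grip_width: 0.0855
gripper_force: 0.0
```

```bash
python3 go.py .6135 -.134 -.035; python3 - <<'E'
from h import *
for n in("top","scene"):
    im=r.grab_frame(n)
    for lo,hi in(((170,90,90),(180,255,255)),((0,120,90),(5,255,255))):
        for _,a,c in blobs(im,lo,hi): 
            p=ray(n,[c],.045)[0]
            if abs(p[1]-.19)<.05:print(n,a,c.round(1),p.round(4))
t=r.grab_frame("top");s=r.grab_frame("scene")
a=cv2.resize(t[160:220,150:230,::-1],(400,300),interpolation=cv2.INTER_CUBIC);b=cv2.resize(s[160:220,290:370,::-1],(400,300),interpolation=cv2.INTER_CUBIC)
cv2.imwrite("pics/red.png",np.hstack([a,b]))
E
```

```text
tcp [ 0.6139 -0.1304  0.0937] d [-0.0037 -0.0007  0.1287] spin 0.0004 w 0.0855 t 10.8333
top 241 [181.6 188.7] [0.5381 0.1896 0.045 ]
scene 228 [330.1 188.3] [0.5369 0.1907 0.045 ]
```

View pics/red.png

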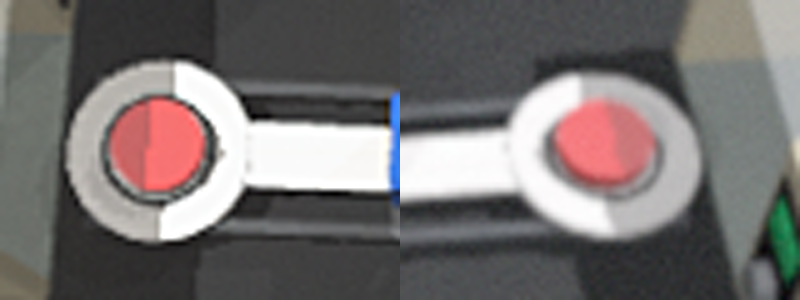

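Red sits inside the ring, about 2–3 mm off towards the handle, which is acceptable. Now the amber dish.

Emit:
play_rows(targets="-1 -0.0037 -0.0007 0.03 0;-1 -0.0037 -0.0007 0.06 0;-1 -0.0037 -0.0007 0.085 0;-1 -0.0037 -0.0007 0.1 0;-1 -0.0037 -0.0007 0.105 0;-1 -0.0037 -0.0007 0.105 0;-1 -0.0037 -0.0007 0.105 0")

```text
clock: 11.62
tcp_pos: [0.6148, -0.1342, -0.0099]
orientation: [2.119, 2.318, 0.002]
contact_force: [1.2, -0.4, 0.9]
grip_width: 0.0856
gripper_force: 0.0
```

```bash
python3 go.py .6135 -.134 -.035
```

```text
tcp [ 0.6148 -0.1342 -0.0099] d [ 0.0003 -0.0013  0.0251] spin 0.0013 w 0.0856 t 11.6167
```

Emit:
play_rows(targets="-1 0 -0.001 0.008 0;-1 0 -0.001 0.014 0;-1 0 -0.001 0.02 0;-1 0 -0.001 0.0245 0;-1 0 -0.001 0.0245 0;0 0 -0.001 0.0245 0;0.2 0 -0.001 0.0245 0;0.4 0 -0.001 0.0245 0")

```text
clock: 12.28
tcp_pos: [0.6131, -0.1348, -0.0348]
orientation: [2.121, 2.317, 0.0]
contact_force: [-0.8, 0.0, 1.2]
grip_width: 0.0587
gripper_force: 32.1
```

Emit:
play_rows(targets="0.6 0 0 0 0;1 0 0 0 0;1 0 0 0 0")

```text
clock: 12.53
tcp_pos: [0.6132, -0.1348, -0.0349]
orientation: [2.12, 2.317, 0.001]
contact_force: [-1.2, 0.3, 4.6]
grip_width: 0.0583
gripper_force: 32.3
```

Emit:
play_rows(targets="1 0 0 -0.01 0;1 0 0 -0.04 0;1 0 0 -0.08 0;1 0 0 -0.12 0;1 0 0 -0.15 0;1 0 0 -0.15 0;1 0 0 -0.15 0")

```text
clock: 13.12
tcp_pos: [0.6143, -0.1351, 0.1172]
orientation: [2.118, 2.314, 0.004]
contact_force: [-1.0, -0.2, -1.3]
grip_width: 0.0589
gripper_force: 32.5
```

```bash
python3 go.py .5356 .193 .11
```

```text
tcp [ 0.6143 -0.1351  0.1172] d [ 0.3337 -0.0495  0.0065] spin 0.0004 w 0.0589 t 13.1167
```

Emit:
play_rows(targets="1 0.03 -0.0045 0 0;1 0.07 -0.0105 0 0;1 0.11 -0.0165 0 0;1 0.15 -0.0223 0 0;1 0.19 -0.028 0 0;1 0.23 -0.034 0 0;1 0.265 -0.0394 0 0;1 0.295 -0.0438 0 0")

```text
clock: 13.78
tcp_pos: [0.5406, 0.1576, 0.1131]
orientation: [-2.117, -2.319, 0.003]
contact_force: [-0.1, 0.5, -0.1]
grip_width: 0.0584
gripper_force: 32.5
```

Emit:
play_rows(targets="1 0.02 -0.003 0 0;1 0.03 -0.0045 0 0;1 0.037 -0.0055 0 0;1 0.037 -0.0055 0.02 0;1 0.037 -0.0055 0.045 0;1 0.037 -0.0055 0.065 0;1 0.037 -0.0055 0.075 0;1 0.037 -0.0055 0.075 0")

```text
clock: 14.45
tcp_pos: [0.5327, 0.189, 0.0368]
orientation: [-2.122, -2.314, 0.008]
contact_force: [0.0, -1.1, 0.1]
grip_width: 0.0588
gripper_force: 32.5
```

Emit:
play_rows(targets="1 0 0 0 0;1 0 0 0 0")

```text
clock: 14.62
tcp_pos: [0.5353, 0.1914, 0.0405]
orientation: [2.121, 2.316, 0.002]
contact_force: [1.0, 0.3, -0.9]
grip_width: 0.0585
gripper_force: 32.5
```

```bash
python3 go.py .5356 .193 .011
```

```text
tcp [0.5353 0.1914 0.0405] d [0.0015 0.0004 0.0295] spin -0.0002 w 0.0585 t 14.6167
```

Emit:
play_rows(targets="1 0.0005 0.0004 0.008 0;1 0.0005 0.0004 0.015 0;1 0.0005 0.0004 0.02 0;1 0.0005 0.0004 0.023 0;1 0.0005 0.0004 0.026 0;1 0.0005 0.0004 0.028 0;1 0.0005 0.0004 0.028 0;1 0.0005 0.0004 0.028 0")

```text
clock: 15.28
tcp_pos: [0.5347, 0.1922, 0.0116]
orientation: [2.121, 2.318, 0.0]
contact_force: [0.4, 0.4, -0.3]
grip_width: 0.0583
gripper_force: 32.5
```

Emit:
play_rows(targets="1 0 0 0.0007 0;1 0 0 0.0014 0;1 0 0 0.0014 0")

```text
clock: 15.53
tcp_pos: [0.5349, 0.1922, 0.0111]
orientation: [2.12, 2.317, 0.0]
contact_force: [-2.5, -1.4, 7.4]
grip_width: 0.0584
gripper_force: 33.3
```

Emit:
play_rows(targets="0.2 0 0 -0.001 0;0 0 0 -0.001 0;-0.5 0 0 -0.001 0;-1 0 0 -0.001 0;-1 0 0 -0.001 0;-1 0 0 -0.02 0;-1 0 0 -0.06 0;-1 0 0 -0.1 0")

```text
clock: 16.2
tcp_pos: [0.5331, 0.1916, 0.1098]
orientation: [-2.119, -2.316, 0.006]
contact_force: [1.0, 0.1, -0.1]
grip_width: 0.0854
gripper_force: 0.0
```

```bash
python3 go.py .577 -.269 .11
```

```text
tcp [0.5331 0.1916 0.1098] d [-4.626e-01  2.700e-03  1.000e-04] spin 0.0011 w 0.0854 t 16.2
```

Emit:
play_rows(targets="-1 -0.3 0.002 0 0;-1 -0.3 0.002 0 0;-1 -0.3 0.002 0 0;-1 -0.3 0.002 0 0;-1 -0.3 0.002 0 0;-1 -0.3 0.002 0 0;-1 -0.3 0.002 0 0;-1 -0.3 0.002 0 0")

```text
clock: 16.87
tcp_pos: [0.5628, -0.1163, 0.1097]
orientation: [2.131, 2.305, -0.006]
contact_force: [-0.1, -0.7, -0.9]
grip_width: 0.0857
gripper_force: 0.0
```

```bash
python3 go.py .577 -.269 .11; python3 - <<'E'
from h import *
for n in("top","scene"):
    im=r.grab_frame(n)
    for _,a,c in blobs(im,(18,80,120),(30,255,255)):
        p=ray(n,[c],.061)[0]
        if abs(p[1]-.19)<.05:print(n,"amber",a,c.round(1),p.round(4))
    for e,a,c in blobs(im,(0,0,170),(180,50,255)):
        p=ray(n,[c,e],.01)
        if np.hypot(p[0,0]-.578,p[0,1]+.269)<.03:print(n,"cover centroid, encl",a,p.round(4))
E
```

```text
tcp [ 0.5628 -0.1163  0.1097] d [-0.1534  0.0022  0.0004] spin -0.0096 w 0.0857 t 16.8667
top amber 268 [180.1 187.7] [0.5375 0.1913 0.061 ]
scene amber 258 [331.5 184.8] [0.5356 0.1926 0.061 ]
scene cover centroid, encl 216 [[ 0.5807 -0.2672  0.01  ]
 [ 0.5735 -0.2694  0.01  ]]
```

Emit:
play_rows(targets="-1 -0.05 0.001 0 0;-1 -0.09 0.002 0 0;-1 -0.12 0.002 0 0;-1 -0.14 0.002 0.02 0;-1 -0.148 0.002 0.04 0;-1 -0.148 0.002 0.06 0;-1 -0.148 0.002 0.07 0;-1 -0.148 0.002 0.07 0")

```text
clock: 17.63
tcp_pos: [0.5769, -0.2511, 0.0377]
orientation: [-2.115, -2.317, 0.001]
contact_force: [0.0, 0.7, 0.3]
grip_width: 0.0854
gripper_force: 0.0
```

Emit:
play_rows(targets="-1 0 0 0 0;-1 0 0 0 0")

```text
clock: 17.8
tcp_pos: [0.5796, -0.2526, 0.0414]
orientation: [2.118, 2.319, 0.002]
contact_force: [0.3, -0.3, -0.7]
grip_width: 0.085
gripper_force: 0.0
```

```bash
python3 go.py .577 -.2685 -.020
```

```text
tcp [ 0.5796 -0.2526  0.0414] d [-0.0156 -0.0041  0.0614] spin 0.0026 w 0.085 t 17.8
```

Emit:
play_rows(targets="-1 -0.015 -0.004 0 0;-1 -0.015 -0.004 0.015 0;-1 -0.015 -0.004 0.03 0;-1 -0.015 -0.004 0.04 0;-1 -0.015 -0.004 0.045 0;-1 -0.015 -0.004 0.045 0;-1 -0.015 -0.004 0.045 0")

```text
clock: 18.38
tcp_pos: [0.5762, -0.2688, -0.0042]
orientation: [2.12, 2.318, 0.001]
contact_force: [0.3, 0.3, -0.1]
grip_width: 0.0853
gripper_force: 0.0
```

```bash
python3 go.py .577 -.2685 -.020
```

```text
tcp [ 0.5762 -0.2688 -0.0042] d [0.0002 0.0008 0.0158] spin 0.0012 w 0.0853 t 18.3833
```

Emit:
play_rows(targets="-1 0 0.0008 0.006 0;-1 0 0.0008 0.012 0;-1 0 0.0008 0.0155 0;-1 0 0.0008 0.0155 0;0 0 0.0008 0.0155 0;0.3 0 0.0008 0.0155 0;0.5 0 0.0008 0.0155 0;0.7 0 0.0008 0.0155 0")

```text
clock: 19.05
tcp_pos: [0.5766, -0.2691, -0.0201]
orientation: [2.121, 2.317, 0.0]
contact_force: [0.1, -0.8, 1.0]
grip_width: 0.0386
gripper_force: 0.0
```

Emit:
play_rows(targets="1 0 0 0 0;1 0 0 0 0;1 0 0 0 0;1 0 0 0 0;1 0 0 0 0", squeeze=40)

```text
clock: 19.47
tcp_pos: [0.5767, -0.2692, -0.02]
orientation: [2.121, 2.317, 0.0]
contact_force: [-1.1, 0.3, 3.9]
grip_width: 0.0229
gripper_force: 39.5
```

Emit:
play_rows(targets="1 0 0 -0.01 0;1 0 0 -0.04 0;1 0 0 -0.08 0;1 0 0 -0.12 0;1 0 0 -0.15 0;1 0 0 -0.15 0;1 0 0 -0.15 0")

```text
clock: 20.05
tcp_pos: [0.5776, -0.2694, 0.1321]
orientation: [2.118, 2.315, 0.002]
contact_force: [-0.5, -0.4, -2.0]
grip_width: 0.0225
gripper_force: 39.4
```

```bash
python3 go.py .5355 .192 .13
```

```text
tcp [ 0.5776 -0.2694  0.1321] d [ 0.4633 -0.0012  0.0012] spin 0.0005 w 0.0225 t 20.05
```

Emit:
play_rows(targets="1 0.03 0 0 0;1 0.07 0 0 0;1 0.11 0 0 0;1 0.15 0 0 0;1 0.19 0 0 0;1 0.23 0 0 0;1 0.265 0 0 0;1 0.295 0 0 0")

```text
clock: 20.72
tcp_pos: [0.5481, 0.0277, 0.1281]
orientation: [-2.116, -2.318, 0.003]
contact_force: [0.6, -0.3, -0.8]
grip_width: 0.0221
gripper_force: 39.4
```

Emit:
play_rows(targets="1 0.03 0 0 0;1 0.065 0 0 0;1 0.1 0 0 0;1 0.13 0 0 0;1 0.15 0 0 0;1 0.162 -0.001 0.01 0;1 0.167 -0.001 0.03 0;1 0.167 -0.001 0.045 0")

```text
clock: 21.38
tcp_pos: [0.5325, 0.1927, 0.0824]
orientation: [-2.115, -2.32, 0.003]
contact_force: [0.1, 0.2, -1.5]
grip_width: 0.0223
gripper_force: 39.4
```

Emit:
play_rows(targets="1 0 0 0.005 0;1 0 0 0.005 0;1 0 0 0.005 0")

```text
clock: 21.63
tcp_pos: [0.534, 0.1905, 0.0791]
orientation: [-2.121, -2.317, 0.002]
contact_force: [-0.1, 0.5, 0.2]
grip_width: 0.0225
gripper_force: 39.4
```

```bash
python3 go.py .536 .192 .042; python3 - <<'E'
from h import *
for n in("top","scene"):
    im=r.grab_frame(n)
    for e,a,c in blobs(im,(0,0,170),(180,50,255),40):
        p=ray(n,[c,e],.115)
        if np.hypot(p[0,0]-.535,p[0,1]-.19)<.04:print(n,"cover",a,p.round(4))
E
```

```text
tcp [0.534  0.1905 0.0791] d [0.0013 0.0022 0.0371] spin 0.0004 w 0.0225 t 21.6333
```

Emit:
play_rows(targets="1 0.001 0.0015 0.008 0;1 0.001 0.0015 0.016 0;1 0.001 0.0015 0.022 0;1 0.001 0.0015 0.027 0;1 0.001 0.0015 0.031 0;1 0.001 0.0015 0.033 0;1 0.001 0.0015 0.033 0;1 0.001 0.0015 0.033 0")

```text
clock: 22.4
tcp_pos: [0.5359, 0.1923, 0.0466]
orientation: [-2.121, -2.318, 0.0]
contact_force: [0.2, -0.2, 0.0]
grip_width: 0.0221
gripper_force: 39.4
```

```bash
python3 go.py .536 .1918 .042
```

```text
tcp [0.5359 0.1923 0.0466] d [-0.0005  0.      0.0046] spin 0.0008 w 0.0221 t 22.4
```

Emit:
play_rows(targets="1 0 0 0.001 0;1 0 0 0.002 0;1 0 0 0.003 0;1 0 0 0.0038 0;1 0 0 0.0044 0;1 0 0 0.0044 0;1 0 0 0.0044 0")

```text
clock: 22.98
tcp_pos: [0.5359, 0.1922, 0.0423]
orientation: [-2.121, -2.318, 0.0]
contact_force: [-0.5, 0.0, -0.4]
grip_width: 0.0223
gripper_force: 39.4
```

Emit:
play_rows(targets="1 0 0 0.0006 0;1 0 0 0.0012 0;1 0 0 0.0018 0;1 0 0 0.0018 0")

```text
clock: 23.32
tcp_pos: [0.5361, 0.1925, 0.0419]
orientation: [2.12, 2.317, 0.0]
contact_force: [-5.0, -2.3, 11.3]
grip_width: 0.0225
gripper_force: 40.8
```

Emit:
play_rows(targets="1 0 0 -0.001 0;0.4 0 0 -0.001 0;0 0 0 -0.001 0;-0.5 0 0 -0.001 0;-1 0 0 -0.001 0;-1 0 0 -0.001 0;-1 0 0 -0.03 0;-1 0 0 -0.07 0")

```text
clock: 23.98
tcp_pos: [0.5331, 0.1908, 0.1078]
orientation: [-2.118, -2.315, 0.011]
contact_force: [1.1, 0.9, 0.1]
grip_width: 0.0852
gripper_force: 0.0
```

Emit:
play_rows(targets="-1 0 0 -0.03 0;-1 0 0 -0.05 0;-1 0 0 -0.05 0;-1 0 0 -0.05 0")

```text
clock: 24.32
tcp_pos: [0.5367, 0.1924, 0.1615]
orientation: [2.12, 2.316, 0.003]
contact_force: [-0.4, -0.9, -1.1]
grip_width: 0.0854
gripper_force: 0.0
```

```bash
python3 go.py .558 -.02 .12
```

```text
tcp [0.5367 0.1924 0.1615] d [-0.2134  0.0024  0.0415] spin 0.0004 w 0.0854 t 24.3167
```

Emit:
play_rows(targets="0 -0.213 0.002 0 0;1 -0.213 0.002 0 0;1 -0.213 0.002 0 0;1 -0.213 0.002 0 0;1 -0.213 0.002 0.02 0;1 -0.213 0.002 0.05 0;1 -0.213 0.002 0.08 0;1 -0.213 0.002 0.08 0")

```text
clock: 24.98
tcp_pos: [0.5511, -0.0219, 0.0737]
orientation: [-2.118, -2.309, 0.013]
contact_force: [-2.0, 0.4, -0.1]
grip_width: 0.0002
gripper_force: 0.0
```

Emit:
play_rows(targets="1 0 0 0 0;1 0 0 0 0")

```text
clock: 25.15
tcp_pos: [0.5571, -0.0186, 0.081]
orientation: [-2.119, -2.319, -0.001]
contact_force: [0.1, -0.1, 0.3]
grip_width: 0.0002
gripper_force: 0.0
```

```bash
python3 go.py .555 -.02 .02; python3 - <<'E'
from h import *
t=r.grab_frame("top");s=r.grab_frame("scene")
a=cv2.resize(t[150:225,150:250,::-1],(400,300),interpolation=cv2.INTER_CUBIC);b=cv2.resize(s[140:215,265:365,::-1],(400,300),interpolation=cv2.INTER_CUBIC)
cv2.imwrite("pics/stack.png",np.hstack([a,b]))
E
```

```text
tcp [ 0.5571 -0.0186  0.081 ] d [-0.0013 -0.0022  0.061 ] spin 0.0023 w 0.0002 t 25.15
```

View pics/stack.png

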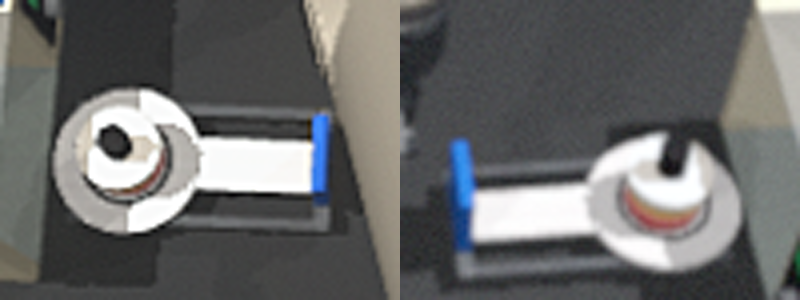

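The stack stands neat and centred: cover at (125,150) inside the plate in the left half, and red and amber in line beneath it on the right. Next I lower behind the handle and push slowly.

Emit:
play_rows(targets="1 -0.002 -0.002 0.02 0;1 -0.002 -0.002 0.04 0;1 -0.002 -0.002 0.055 0;1 -0.002 -0.002 0.06 0;1 -0.002 -0.002 0.06 0;1 0.005 -0.002 0.06 0;1 0.015 -0.002 0.06 0;1 0.023 -0.002 0.06 0")

```text
clock: 25.92
tcp_pos: [0.5537, 0.0047, 0.0218]
orientation: [2.119, 2.317, 0.003]
contact_force: [0.1, -0.3, -1.3]
grip_width: 0.0002
gripper_force: 0.0
```

Emit:
play_rows(targets="1 0.003 0 0 0;1 0.007 0 0 0;1 0.011 0 0 0;1 0.015 0 0 0;1 0.019 0 0 0;1 0.023 0 0 0;1 0.027 0 0 0;1 0.031 0 0 0")

```text
clock: 26.58
tcp_pos: [0.5503, 0.0334, 0.0205]
orientation: [2.121, 2.316, -0.0]
contact_force: [1.1, -3.4, -0.2]
grip_width: 0.0001
gripper_force: 1.2
```

```bash
python3 go.py .544 .17 .02; python3 - <<'E'
from h import *
im=r.grab_frame("scene")
for _,a,c in blobs(im,(100,150,80),(125,255,255),40):
    p=ray("scene",[c],.06)[0]
    if abs(p[0]-.55)<.05 and p[1]<.3: print(a,c.round(1),p.round(4))
E
```

```text
tcp [0.5503 0.0334 0.0205] d [0.1366 0.0057 0.0004] spin -0.0002 w 0.0001 t 26.5833
44 [283.6 195.6] [0.5711 0.0482 0.06  ]
```

Emit:
play_rows(targets="1 0.005 0 0 0;1 0.01 0 0 0;1 0.016 0 0 0;1 0.022 0 0 0;1 0.028 0 0 0;1 0.034 0 0 0;1 0.04 0 0 0;1 0.046 0 0 0")

```text
clock: 27.3
tcp_pos: [0.546, 0.0804, 0.0205]
orientation: [2.121, 2.318, 0.0]
contact_force: [2.0, -2.0, 0.8]
grip_width: -0.0001
gripper_force: 1.3
```

Emit:
play_rows(targets="1 0.006 0 0 0;1 0.012 0 0 0;1 0.018 0 0 0;1 0.024 0 0 0;1 0.03 0 0 0;1 0.036 0 0 0;1 0.042 0 0 0;1 0.047 0 0 0")

```text
clock: 27.97
tcp_pos: [0.5416, 0.1272, 0.0204]
orientation: [-2.12, -2.318, 0.0]
contact_force: [1.7, -2.5, 1.0]
grip_width: -0.0001
gripper_force: 1.2
```

```bash
python3 go.py .539 .17 .02
```

```text
tcp [0.5416 0.1272 0.0204] d [0.0428 0.0012 0.0004] spin 0.0009 w -0.0001 t 27.9667
```

Emit:
play_rows(targets="1 0.005 0 0 0;1 0.01 0 0 0;1 0.015 0 0 0;1 0.019 0 0 0;1 0.023 0 0 0;1 0.027 0 0 0;1 0.03 0 0 0;1 0.033 0 0 0")

```text
clock: 28.63
tcp_pos: [0.5388, 0.1596, 0.0204]
orientation: [-2.121, -2.318, 0.0]
contact_force: [3.1, -2.1, 0.1]
grip_width: -0.0
gripper_force: 1.1
```

Emit:
play_rows(targets="1 0.001 0 0 0;1 0.002 0 0 0;1 0.003 0 0 0;1 0.004 0 0 0;1 0.005 0 0 0;1 0.006 0 0 0;1 0.007 0 0 0")

```text
clock: 29.22
tcp_pos: [0.5382, 0.1663, 0.0205]
orientation: [2.121, 2.318, -0.0]
contact_force: [1.8, -2.0, 0.0]
grip_width: -0.0003
gripper_force: 1.1
```

Emit:
play_rows(targets="1 0.001 0 0 0;1 0.002 0 0 0;1 0.003 0 0 0;1 0.004 0 0 0;1 0.005 0 0 0;1 0.006 0 0 0")

```text
clock: 29.72
tcp_pos: [0.5378, 0.1724, 0.0205]
orientation: [2.121, 2.318, 0.0]
contact_force: [2.4, -1.3, -0.1]
grip_width: 0.0004
gripper_force: 1.0
```

Emit:
play_rows(targets="1 0.001 0 0 0;1 0.002 0 0 0;1 0.003 0 0 0;1 0.004 0 0 0")

```text
clock: 30.05
tcp_pos: [0.5376, 0.1746, 0.0205]
orientation: [2.121, 2.316, -0.003]
contact_force: [1.7, -7.4, 4.0]
grip_width: 0.0002
gripper_force: 4.0
```

Emit:
play_rows(targets="1 0.0007 0 0 0;1 0.0014 0 0 0;1 0.0014 0 0 0")

```text
clock: 30.3
tcp_pos: [0.5375, 0.1746, 0.0205]
orientation: [2.122, 2.314, -0.005]
contact_force: [1.3, -8.7, 4.0]
grip_width: -0.0001
gripper_force: 4.4
```

At the stop: the position no longer changes while the force rises. I'll back off, lift clear and take a last look.

Emit:
play_rows(targets="1 -0.005 0 0 0;1 -0.015 0 0 0;1 -0.035 0 0 0;1 -0.065 0 -0.02 0;1 -0.1 0 -0.06 0;1 -0.13 0 -0.1 0;1 -0.16 0 -0.12 0;1 -0.18 0 -0.12 0")

```text
clock: 30.97
tcp_pos: [0.5551, -0.0021, 0.1446]
orientation: [2.117, 2.316, 0.007]
contact_force: [1.4, -0.7, 0.2]
grip_width: -0.0
gripper_force: 0.0
```

Emit:
play_rows(targets="1 -0.04 0 0 0;1 -0.08 0 0 0;1 -0.12 0 0 0;1 -0.13 0 0 0;1 -0.13 0 0 0;1 -0.13 0 0 0")

```text
clock: 31.47
tcp_pos: [0.5642, -0.131, 0.1401]
orientation: [-2.121, -2.316, -0.001]
contact_force: [-0.2, 1.2, -0.2]
grip_width: -0.0
gripper_force: 0.0
```

```bash
python3 - <<'E'
from h import *
t=r.grab_frame("top");s=r.grab_frame("scene")
a=cv2.resize(t[115:235,70:230,::-1],(400,300),interpolation=cv2.INTER_CUBIC);b=cv2.resize(s[125:245,310:470,::-1],(400,300),interpolation=cv2.INTER_CUBIC)
cv2.imwrite("pics/fin.png",np.hstack([a,b]))
for n,im in(("top",t),("scene",s)):
    for _,A,c in blobs(im,(50,80,80),(85,255,255)): print(n,"green",ray(n,[c],.015)[0].round(4))
E
```

```text
top green [ 0.4389 -0.119   0.015 ]
scene green [ 0.4392 -0.116   0.015 ]
```

View pics/fin.png

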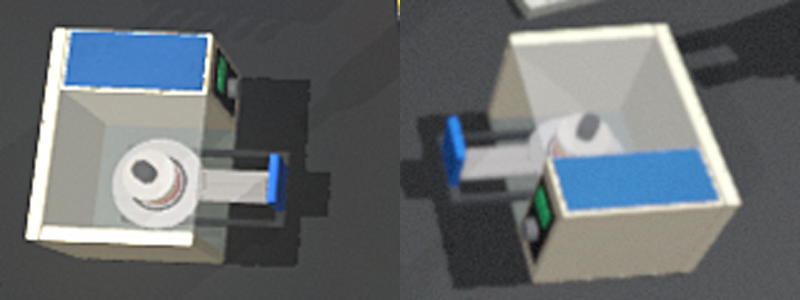

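```bash
python3 - <<'E'
from h import *
p=ray("top",[[70+155*.4,115+183*.4]],.03)[0]; q=ray("top",[[70+277*.4,115+181*.4]],.085)[0]
y=np.array([-np.sin(.088),np.cos(.088)]); x=np.array([y[1],-y[0]])
o=np.array([.5264,.3434])
for n,a in(("plate",p),("handle",q)): d=a[:2]-o; print(n,a.round(4),"inc frame",(d@x).round(4),(d@y).round(4))
E
```

```text
plate [0.5265 0.3486 0.03  ] inc frame 0.0006 0.0052
handle [0.5336 0.1839 0.085 ] inc frame -0.0068 -0.1595
```

The stack is upright inside the chamber. The plate reads about 0 ± 5 mm from home, which agrees with the hard stop I felt. Green hasn't moved, and the gripper touches nothing.

```bash
python3 -c "
from bench import r
print(r.hand_in())"
```

```text
the job is handed in; nothing more can be done
None
```

The red dish, amber dish and cover are stacked on the plate, about 2–3 mm off centre, the tray is pushed home to its stop with the stack upright, and the job was handed in at about 32 s of the 72 s allowed; no verdict came back.

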